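Refit the sampler turntable and hold its collar on the spindle flat

ROBOT

A 7-joint arm with a two-finger parallel gripper is mounted at the origin on the work surface. World frame = base frame: x ahead of the robot, y to its left, z up, the work surface at z = 0. Lengths are in m, angles in degrees, forces in N, time in s.
With the tool pointing down it reaches from about 0.4 to 0.85 m from the base axis. Payload 10.4 kg.
Tool frame: the origin (TCP) lies midway between the tips of the shut fingers; the grasp point (between the pads) lies 19 mm behind it; z points along the fingers, y is the direction in which the jaws open and shut (so a half turn about z gives the same grasp; the last joint's range is limited). The gripper opens to 85 mm and grips with 20 to 120 N. Pads are 22 mm wide; open, the fingers measure 114 mm over their backs; the gripper's body (76 mm by 85 mm) begins 54 mm behind the grasp point. The pads swing forward as they close: fully open they stand 13 mm farther back than shut.
Start: joints at [-69.362, 19.034, -3.707, 83.658, 1.238, 77.344, -5.071], TCP at [0.233, 0.58, 0.231] pointing down, gripper open.
Joint ranges: [-148.97, 148.97], [-28.65, 121.19], [-84.17, 76.75], [9.2, 138.47], [-72.65, 252.65], [3.7, 117.97], [-149.18, 149.18]. Speed limits (degrees/s): [127.2, 127.2, 159.86, 159.86, 180, 180, 180].

INTERFACE

Orientations are given as a 3x3 rotation matrix whose columns are the frame's x, y, z axes.
In Python, from rig import * gives the robot as it stands. Calls block until the motion is done:
- move_to(position, orientation): joint-space move of the TCP to a pose.
- line_to(position, orientation=None, vel=0.15, force_limit=None): straight line of the TCP; orientation=None keeps the orientation; vel is the mean speed in m/s. With force_limit (N) it stops when the force on the tool has changed by that much, and returns True; else False.
- goto_joints(angles): joint-space move.
- set_gripper(opening, squeeze=None): finger opening in m; squeeze is the grip in N (None keeps the last); returns when the fingers have stopped.
- sleep(seconds).
- solve_ik(position, orientation): joint angles nearest the present ones, or None.
- get_obs(): the state.
- read_camera(name): name is "scene" or "side" or "wrist"; returns the picture (400x640x3 uint8, red, green, blue); there is no depth.
- get_calibration(name): a dict with "mtx" (3x3 intrinsics, pixels), "R" (3x3) and "t" (3): a world point X has camera coordinates R X + t. Camera axes: x right, y down, z forward; pixel columns grow to the right and rows downward; lengths in m; the calibration is good to about 2 mm. A picture is of the moment at which its call begins: read the wrist's pose just before it. get_calibration takes no time and is no camera call; for the wrist camera it gives the pose at the moment of the call.
A pose or a line that the arm cannot do raises Unreachable and nothing moves.
- hand_in(): hands the job in, once; it reports no verdict.
The state is a dict: "clock": time; "q": joint angles; "joint_velocities": joint speeds; "joint_torque": joint torques, N m; "position": TCP position; "tool_rot": TCP orientation; "ft_force": force on the tool from outside, world axes, zero at the start; "ft_torque": the same for the moment, N m; "finger_gap": finger opening in m.
Only numpy, scipy, OpenCV 4.12 (cv2) and the standard library are available. Lean on these libraries where they do the work, as an engineer would, in place of code of your own. Each camera call takes 0.05 s, during which the arm holds its last target. There are 200 camera calls.

TASK

The sampler's turntable was taken apart for cleaning: lay the black rubber pad over the spindle onto the drive flange, then the white tube tray on the pad with its blue hub up, letting each rest flat and centred. Then grip the bare spindle above the hub, feel for the flat on it and turn the spindle until that flat faces straight out of the sampler's front, and slide the brass collar down over it with the collar's screw on the side of the flat. Finish while still gripping the collar and pressing it firmly down on the hub, flat still to the front, so that the screw can be tightened; do not shove the other things on the bench about.

Things in the scene. Friction and masses are not known exactly. Their poses are not given: they have to be found in the camera images.
- sampler: white sampler unit fixed on the bench: housing 235 mm (x) by 275 mm (y, -100 to +175 mm), 70 mm high, blue stripe on its front. Origin on the bench straight under the spindle axis, z up; its FRONT is its -x side. A tower (y 115 to 170 mm, x -47 to 103 mm) with a probe arm on top stands 181 mm high over the bench.
- spindle (a joint): angle of the spindle (rad, counter-clockwise from above positive): 0 when the flat faces the sampler's front (-x of sampler). The flange and the shaft turn together; the drive resists with about 0.08 N m and stays where it is left; range -2.6 to 2.6.
- shaft: upright steel shaft on an aluminium drive flange (70 mm across, top 81 mm above the bench). Origin on the axis at the flange's top; z up; x points out of the flat. Diameter 16 mm, top 56 mm above the flange, chamfered 3 mm, blue mark on its end towards the flat. From 21 mm above the flange up it is D-shaped: flat 5 mm from the axis (13 mm across flat and back, else 16 mm).
- pad: loose black rubber ring (damping pad), 52 mm across, 8 mm thick, bore 22 mm, lying flat; origin at the centre of its underside, z up. It goes round the shaft onto the flange.
- tray: white round tube tray, 150 mm across, plate 6 mm thick, ten tube sockets 6 mm high near its rim (inner edge 54 mm from centre), blue hub 34 mm across rising 12 mm over the plate (top 18 mm above the underside), bore 22 mm through. Origin centre of underside, z up; its turn about z is free. Grip it by the hub. On the pad: underside 8, hub top 26 mm above the flange; the shaft stands 30 mm out.
- collar: loose brass shaft collar, 32 mm across, 14 mm high, flat on the bench; origin centre of underside, z up. D-bore: radius 9.2 mm, its flat 6.2 mm from the axis on the +x side, so it goes down only with its x along the shaft's x (to about 0.2 rad). A black screw head 7 mm thick sticks out 5 mm on its +x side at half height. Mounted, its underside is 26 mm above the flange.
- collar_screw (a point): outer end of the collar's screw head, 21 mm from the collar's axis on its +x side, 7 mm above its underside
- hex_key: bystander: dark L-shaped hex key lying flat, about 70 by 24 mm, 4 mm thick; origin near the middle of its long arm
- marker: bystander: white and blue marker pen lying, 127 mm long, 14 mm thick; origin near its middle, its x axis along the pen
- tube_rack: bystander: blue rack of capped blood tubes, 70 by 190 mm, 93 mm high; origin at the centre of its underside
- reagent: bystander: white bottle with orange cap, 48 mm across, 85 mm high; origin at the centre of its underside
- wipes: bystander: white tub with blue lid, 90 mm across, 140 mm high; origin at the centre of its underside
- vials: bystander: cardboard tray of six amber vials, 75 by 105 mm, 47 mm high; origin at the centre of its underside

How it is judged (in metres and radians):
On the way, in this order (a step that is already met when the one before it is completed fails the run):
1. the pad lies flat on the flange round the shaft, released (z of pad in the frame of shaft between -0.0025 and 0.0025 m and horizontal distance between pad and shaft below 0.005 m and angle between pad's own z axis and vertical below 0.06 rad and contact force between the fingers and pad below 0.2 N), for 0.2 s.
2. the tray lies flat on the pad, centred on the shaft, released (z of pad in the frame of shaft between -0.0025 and 0.0025 m and horizontal distance between each of pad, tray and shaft below 0.005 m and angle between pad's own z axis and vertical below 0.06 rad and z of tray in the frame of shaft between 0.005 and 0.0105 m and angle between tray's own z axis and vertical below 0.05 rad and contact force between the fingers and tray below 0.2 N), for 0.2 s.
3. the fingers grip the shaft itself with its flat turned to the sampler's front (z of tray in the frame of shaft between 0.005 and 0.0105 m and horizontal distance between tray and shaft below 0.005 m and angle between tray's own z axis and vertical below 0.05 rad and value of joint spindle between -0.2 and 0.2 rad and contact force between the fingers and shaft above 3 N), for 0.2 s.
At the end, for the whole second after the job is handed in: Pad flat on the flange and tray flat on the pad (2.5 to 3 mm), both centred within 5 mm; flat to the front within 0.2 rad; collar down on the hub (3 to 4 mm), centred within 4 mm, screw on the flat side within 0.35 rad, still gripped (over 3 N) and pressed on the tray with over 3 N (z of pad in the frame of shaft between -0.0025 and 0.0025 m and horizontal distance between each of pad, tray and shaft below 0.005 m and angle between pad's own z axis and vertical below 0.06 rad and z of tray in the frame of shaft between 0.005 and 0.0105 m and angle between tray's own z axis and vertical below 0.05 rad and value of joint spindle between -0.2 and 0.2 rad and z of collar in the frame of shaft between 0.022 and 0.029 m and horizontal distance between collar and shaft below 0.004 m and angle between collar's own z axis and vertical below 0.1 rad and angle between the x axis of collar and the x axis of shaft, either way round below 0.35 rad and x of collar_screw in the frame of shaft above 0.015 m and contact force between collar and tray above 3 N and contact force between the fingers and collar above 3 N); the arm keeps its last pose, push and grip.
It fails at once if another thing on the bench is moved more than 30 mm (distance of any of hex_key, marker, tube_rack, reagent, wipes, vials from where it was at the start of the episode above 0.03 m).
It also fails if it takes over 72 s, if anything falls off the work surface, if the arm or the gripper's body presses on something with over 40 N, if the wrist force passes 120 N, or if a joint passes its speed limit or range.

## Working session

There is one attempt and no reset: what is moved stays moved. The work goes in short steps, each a Python script; the robot and the scene stay as the last script left them, time stands still between calls to the robot, and variables do not carry over. Pictures are saved under pics/ and viewed, about 8 in all and at most 12, crops included, and the job is handed in when it is done.

```bash
mkdir -p pics; ls; python3 - <<'E'
from rig import *
import cv2,numpy as np
o=get_obs();print(o['clock'],o['position'],o['tool_rot'],o['finger_gap'])
a=read_camera("scene");b=read_camera("side")
cv2.imwrite("pics/scene.png",a[:,:,::-1]);cv2.imwrite("pics/side.png",b[:,:,::-1])
for n in("scene","side","wrist"):
    c=get_calibration(n);print(n,c['mtx'].round(1).tolist(),c['R'].round(3).tolist(),c['t'].round(3), (-c['R'].T@c['t']).round(3))
E
```

```text
pics
0.0 [0.23331407 0.57941769 0.23051794] [[-9.27637481e-01  3.73481594e-01 -4.49961195e-04]
 [ 3.73481857e-01  9.27636533e-01 -1.32865910e-03]
 [-7.88292736e-05 -1.40056632e-03 -9.99999016e-01]] 0.0855469725878671
scene [[514.3, 0.0, 316.8], [0.0, 514.3, 205.2], [0.0, 0.0, 1.0]] [[0.595, 0.804, -0.005], [0.675, -0.502, -0.541], [-0.437, 0.318, -0.841]] [-0.278 -0.351  2.011] [ 1.281 -0.594  1.5  ]
side [[452.7, 0.0, 320.8], [0.0, 452.7, 209.8], [0.0, 0.0, 1.0]] [[0.784, -0.62, 0.018], [-0.412, -0.543, -0.731], [0.464, 0.566, -0.682]] [-0.473  0.287  1.132] [-0.035 -0.778  0.99 ]
wrist [[328.9, 0.0, 317.3], [0.0, 328.9, 197.8], [0.0, 0.0, 1.0]] [[0.374, 0.928, -0.001], [0.879, -0.354, 0.319], [0.295, -0.12, -0.948]] [-0.624 -0.041  0.38 ] [0.157 0.61  0.372]
```

View pics/scene.png

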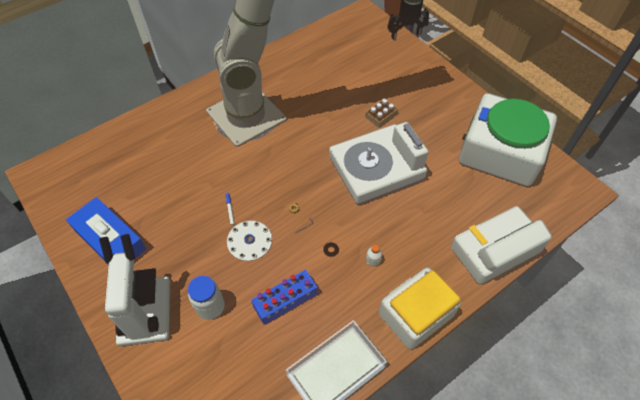

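View pics/side.png

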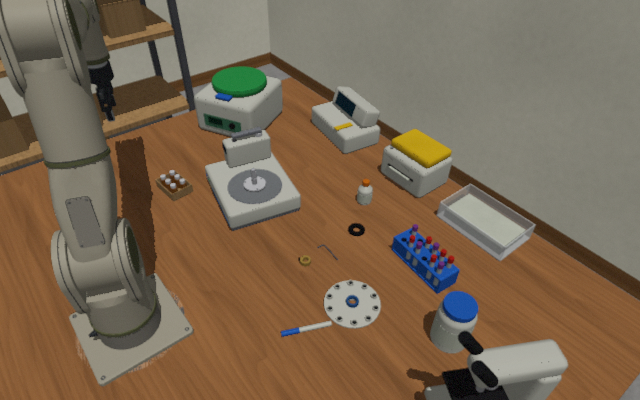

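The scene shows the pad at (331,249), collar (294,208), tray (250,240) and spindle at about (369,157). In the side view they are at (357,229), (306,260), (352,301) and (255,185).

```bash
cat > h.py <<'E'
from rig import *
import cv2,numpy as np
def P(c): return c['mtx']@np.c_[c['R'],c['t']]
def tri(c1,p1,c2,p2):
    X=cv2.triangulatePoints(P(c1),P(c2),np.array(p1,float).reshape(2,1),np.array(p2,float).reshape(2,1))[:,0];return X[:3]/X[3]
def ray(c,p,z):
    d=c['R'].T@np.linalg.inv(c['mtx'])@np.r_[p,1.];C=-c['R'].T@c['t'];return C+d*(z-C[2])/d[2]
def down(a): # tool y axis (jaw direction) at world angle a deg, z down
    y=np.array([np.cos(np.radians(a)),np.sin(np.radians(a)),0]);z=np.array([0,0,-1.]);return np.c_[np.cross(y,z),y,z]
def proj(c,X):
    u=P(c)@np.r_[X,1];return u[:2]/u[2]
def shot(name):
    c=get_calibration("wrist");a=read_camera("wrist");cv2.imwrite(f"pics/{name}.png",a[:,:,::-1]);np.savez(f"pics/{name}.npz",**c);return c,a
E
python3 - <<'E'
from h import *
s=get_calibration("scene");d=get_calibration("side")
for n,p,q in (("pad",(331,249),(357,229)),("collar",(294,208),(306,260)),("tray",(250,240),(352,301)),("shafttop",(371,150),(254.5,177)),("spb",(368,159),(255,186)),
 ("sampler c1 nearleft",(330,152),(206,165)),("front far",(362,191),(218,211)),("back",(428,172),(297,207))):
    print(n,tri(s,p,d,q).round(3),ray(s,p,0).round(3),ray(d,q,0).round(3))
a=cv2.imread("pics/scene.png")[100:290,210:440];b=cv2.imread("pics/side.png")[130:330,195:395]
cv2.imwrite("pics/z.png",np.hstack([cv2.resize(a,(400,330),interpolation=2),cv2.resize(b,(400,330),interpolation=2)]))
o=get_obs()
for X in ([.55,0,.3],[.6,-.1,.3]):
  for ang in (0,45,90,135,180,-45,-90,-135): print(X,ang,np.round(solve_ik(X,down(ang)),0) if solve_ik(X,down(ang)) is not None else None)
E
```

```text
pad [ 0.67  -0.093  0.005] [ 0.667 -0.09   0.   ] [ 0.673 -0.091  0.   ]
collar [ 0.469 -0.1    0.008] [ 0.464 -0.096  0.   ] [ 0.473 -0.096  0.   ]
tray [ 0.482 -0.286  0.005] [ 0.479 -0.286  0.   ] [ 0.484 -0.283  0.   ]
shafttop [0.494 0.209 0.109] [0.426 0.281 0.   ] [0.558 0.314 0.   ]
spb [0.493 0.202 0.071] [0.452 0.245 0.   ] [ 0.534  0.272 -0.   ]
sampler c1 nearleft [0.389 0.139 0.168] [0.342 0.153 0.   ] [0.457 0.475 0.   ]
front far [ 0.442  0.268 -0.133] [0.549 0.137 0.   ] [0.374 0.238 0.   ]
back [ 0.65   0.319 -0.065] [ 0.627  0.381 -0.   ] [0.585 0.101 0.   ]
[0.55, 0, 0.3] 0 [-35.   8.  34.  91.  -4.  83.  -1.]
[0.55, 0, 0.3] 45 [-34.   8.  33.  91.  -4.  83.  44.]
[0.55, 0, 0.3] 90 [-33.   8.  32.  91.  -4.  83.  89.]
[0.55, 0, 0.3] 135 [-32.   8.  30.  90.  -4.  83. 134.]
[0.55, 0, 0.3] 180 None
[0.55, 0, 0.3] -45 [-36.   8.  35.  91.  -5.  83. -46.]
[0.55, 0, 0.3] -90 [-38.   8.  38.  91.  -5.  83. -90.]
[0.55, 0, 0.3] -135 [ -61.   13.   67.   92.  -12.   83. -128.]
[0.6, -0.1, 0.3] 0 [-28.  18.  44.  82. -13.  85.  15.]
[0.6, -0.1, 0.3] 45 [-29.  18.  44.  82. -13.  85.  60.]
[0.6, -0.1, 0.3] 90 [-29.  18.  44.  82. -13.  85. 105.]
[0.6, -0.1, 0.3] 135 [-26.  18.  40.  82. -11.  84. 149.]
[0.6, -0.1, 0.3] 180 None
[0.6, -0.1, 0.3] -45 [-28.  18.  43.  82. -12.  85. -30.]
[0.6, -0.1, 0.3] -90 [-30.  19.  45.  82. -13.  85. -75.]
[0.6, -0.1, 0.3] -135 [ -42.   26.   67.   83.  -24.   87. -111.]
```

View pics/z.png

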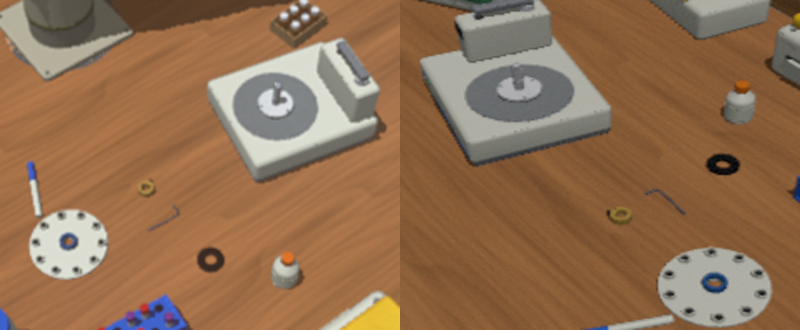

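Triangulated heights look right: pad about 5 mm, collar 8, tray 5, shaft top about 0.11–0.14. Next, wrist looks at the sampler and then the pad.

```bash
python3 - <<'E'
from h import *
# tool x = (sin a, -cos a) for y=(cos a, sin a)
def view(X,a,h,name):
    R=down(a); x=R[:,0]; p=np.array([X[0],X[1],0])-0.075*x; p[2]=h
    move_to(p,R); c,im=shot(name); print(name,get_obs()['clock'],get_obs()['q'].round(0),proj(c,np.array(X)).round(0)); return im
a=view([.494,.207,.137],-45,.30,"w1")
b=view([.67,-.093,.005],-45,.14,"w2")
cv2.imwrite("pics/w12.png",np.vstack([a,b])[:,:,::-1][::1,:580])
E
python3 -c "
import cv2;a=cv2.imread('pics/w1.png');b=cv2.imread('pics/w2.png')
cv2.imwrite('pics/w12.png',cv2.vconcat([a[:300],b[:300]]))"
```

```text
w1 1.8917 [-48.  -4.  22. 101.   2.  83. -71.] [318.  96.]
w2 3.3667 [-25.  30.  47.  91. -23.  69. -19.] [318.  98.]
```

View pics/w12.png

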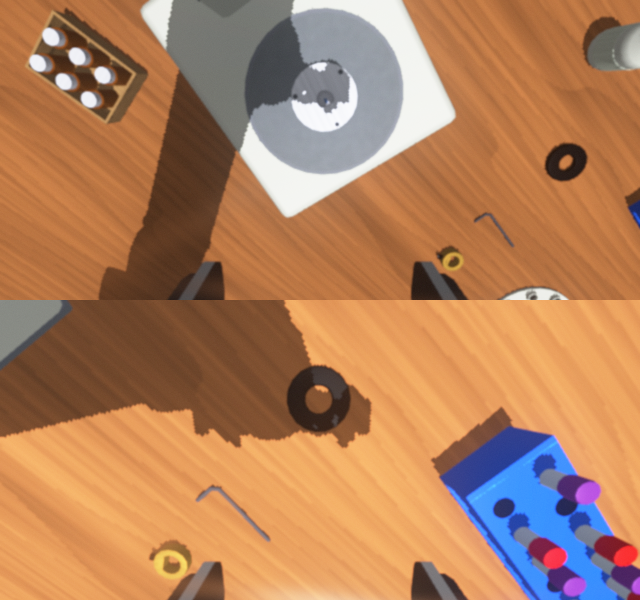

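w1 shows the flange at about (325,97), the pad (566,162), and housing corners at (288,216), (456,118) and (142,10). w2 shows the pad ring centred at about (319,98).

```bash
python3 - <<'E'
from h import *
c1=dict(np.load("pics/w1.npz"));c2=dict(np.load("pics/w2.npz"));s=get_calibration("scene");d=get_calibration("side")
im=cv2.imread("pics/w2.png");g=im.max(2)
m=(g<50).astype(np.uint8);m[:60]=0;m[140:]=0;m[:,:280]=0;m[:,358:]=0
m=cv2.morphologyEx(m,cv2.MORPH_OPEN,np.ones((3,3)))
k,_=cv2.findContours(m,cv2.RETR_EXTERNAL,cv2.CHAIN_APPROX_NONE);k=max(k,key=cv2.contourArea);e=cv2.fitEllipse(cv2.convexHull(k));print("pad ell",e,ray(c2,e[0],.008).round(4),ray(c2,(319,100),.004).round(4))
print("pad tri",tri(c1,(566,162),c2,(319,98.5)).round(4))
C=[ray(c1,p,.07) for p in((288,216),(456,118),(142,10))]
print(np.round(C,4));v=C[1]-C[0];w=C[2]-C[0];print(np.linalg.norm(v[:2]),np.degrees(np.arctan2(v[1],v[0])),np.degrees(np.arctan2(w[1],w[0]))-90)
print("axis from corner", )
for th in [np.degrees(np.arctan2(v[1],v[0]))]:
    t=np.radians(th);x=np.array([np.cos(t),np.sin(t)]);y=np.array([-x[1],x[0]])
    print("front mid",C[0][:2]+.1*y, "x dist if sym",C[0][:2]+.1*y+.1175*x)
print("flange",ray(c1,(325,97),.081).round(4),"top",ray(c1,(325,100),.137).round(4))
a=cv2.imread("pics/w1.png");
# grey disc ellipse: right part
cr=a[50:150,275:375];cr=cv2.convertScaleAbs(cr,alpha=1.0)
A=cv2.resize(cr,(480,480),interpolation=cv2.INTER_CUBIC)
S=cv2.imread("pics/scene.png")[125:190,340:400]
cv2.imwrite("pics/sp.png",np.hstack([A,cv2.resize(S,(320,346),interpolation=2).copy() if 0 else cv2.copyMakeBorder(cv2.resize(S,(320,346),interpolation=2),0,134,0,0,0)]))
E
```

```text
pad ell ((300.1954345703125, 95.4804458618164), (24.05426025390625, 44.218441009521484), 8.965169906616211) [ 0.6613 -0.0811  0.008 ] [ 0.6694 -0.0942  0.004 ]
pad tri [ 0.67   -0.0935  0.0027]
[[0.3685 0.1329 0.07  ]
 [0.5841 0.0823 0.07  ]
 [0.4258 0.3886 0.07  ]]
0.22149456358273592 -13.204545020663186 -12.637792451391476
axis from corner
front mid [0.39131277 0.23022324] x dist if sym [0.50570616 0.20338294]
flange [0.4973 0.2003 0.081 ] top [0.4958 0.2005 0.137 ]
```

View pics/sp.png

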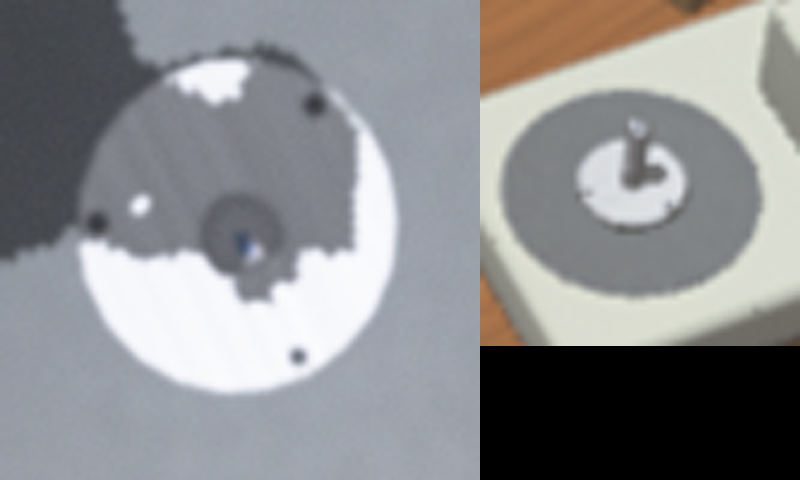

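Pad (0.670,-0.0937), axis about (0.4965,0.2005), sampler yaw about -13° with the front facing world 167°. All the scales agree with the sizes given. Now grasping the pad.

```bash
python3 - <<'E'
from h import *
R=down(-45)
set_gripper(.066,30)
move_to([.6697,-.0937,.06],R)
print(line_to([.6697,-.0937,-.008],vel=.05,force_limit=4),get_obs()['position'],get_obs()['ft_force'])
p=get_obs()['position'];line_to([p[0],p[1],p[2]+.0015],vel=.05)
set_gripper(.0,30);o=get_obs();print(o['finger_gap'],o['position'],o['ft_force'])
line_to([.6697,-.0937,.05]);print(get_obs()['finger_gap'])
move_to([.6,0,.25],R)
# stand-off view: spindle below camera
x=R[:,0];q=np.array([.4965,.2005,0])-.085*x;q[2]=.20
move_to(q,R);c,a=shot("w3");print(get_obs()['clock'],get_obs()['finger_gap'],proj(c,np.array([.4965,.2005,.081])),proj(c,np.array([.4965,.2005,.137])))
cv2.imwrite("pics/w3v.png",np.vstack([cv2.resize(a[0:200,220:420],(560,560),interpolation=cv2.INTER_CUBIC)])[:,:,::-1])
cv2.imwrite("pics/w3w.png",np.hstack([cv2.resize(a[0:200,220:420],(400,400),interpolation=cv2.INTER_CUBIC),cv2.resize(a,(400,400))])[:,:,::-1])
E
```

```text
True [ 0.66952229 -0.09369704 -0.00637006] [-1.81825585  0.54933032  5.75172475]
0.04953861780897431 [ 0.67111444 -0.09441522 -0.00274154] [-1.54415625 -1.14861848 14.04455954]
0.04949669718139421
8.3667 0.049611905734739066 [315.23818179  83.17596756] [314.67727639  82.20079866]
```

View pics/w3w.png

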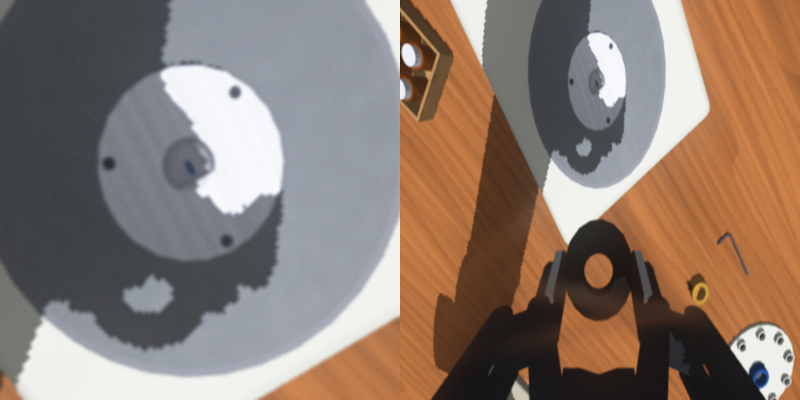

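The pad is held at the tips, with its hole at about (317,270). The flange centre is at (315.5,81.5) and the shaft top at (313.5,81.5), which puts the axis at about (0.4957,0.200).

```bash
python3 - <<'E'
from h import *
R=down(-45);c=dict(np.load("pics/w3.npz"));p0=get_obs()['position']
print("flange",ray(c,(315.5,81.5),.081),"top",ray(c,(313.5,81.5),.137),"hole pos rel TCP",ray(c,(316.8,270),p0[2]+.0067)-p0)
A=np.array([.4957,.2000])
move_to([*A,.165],R)
r=line_to([*A,.125],vel=.06,force_limit=8);o=get_obs();print(r,o['position'],o['ft_force'].round(1))
if not r:
    r=line_to([*A,.074],vel=.05,force_limit=6);o=get_obs();print(r,o['position'],o['ft_force'].round(1))
    if r and o['position'][2]<.083:
        set_gripper(.068);line_to([*A,.2]);
        x=R[:,0];q=np.array([*A,0])-.085*x;q[2]=.20;line_to(q,R);c,a=shot("w4")
        cv2.imwrite("pics/w4v.png",cv2.resize(a[0:200,220:420],(400,400),interpolation=cv2.INTER_CUBIC)[:,:,::-1])
print(get_obs()['clock'])
E
```

```text
flange [0.49747918 0.20119603 0.081     ] top [0.4962873  0.20126411 0.137     ] hole pos rel TCP [0.00035499 0.0010954  0.0067    ]
False [0.49590122 0.19998593 0.12520057] [-0.3  0.2 -0.2]
True [0.49538694 0.19981038 0.0782134 ] [-2.5 -0.9  9.5]
12.6583
```

View pics/w4v.png

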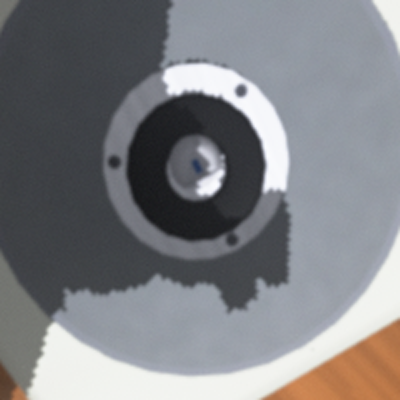

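The pad is flat and concentric: pad (196,166) against flange (196,163) in crop pixels. Next, a look at tray and collar.

```bash
python3 - <<'E'
from h import *
a=-45;R=down(a);x=R[:,0]
q=np.array([.482,-.286,0])-.075*x;q[2]=.15
move_to([.50,0.0,.25],R);move_to(q,R);c,im=shot("w5")
q=np.array([.469,-.1,0])-.08*x;q[2]=.10
move_to(q,R);c2,im2=shot("w6")
print(get_obs()['clock'],get_obs()['q'].round(0))
for cc in(c,c2):print([proj(cc,np.array(X)).round(0) for X in([.482,-.286,.006],[.469,-.1,.008])])
cv2.imwrite("pics/w56.png",np.hstack([im[:400,200:600],im2[:400,200:600]])[:,:,::-1])
E
```

```text
15.5917 [-57.   4.  76. 122.  -5.  57. -24.]
[array([318.,  98.]), array([119., -82.])]
[array([492., 252.]), array([316.,  91.])]
```

View pics/w56.png

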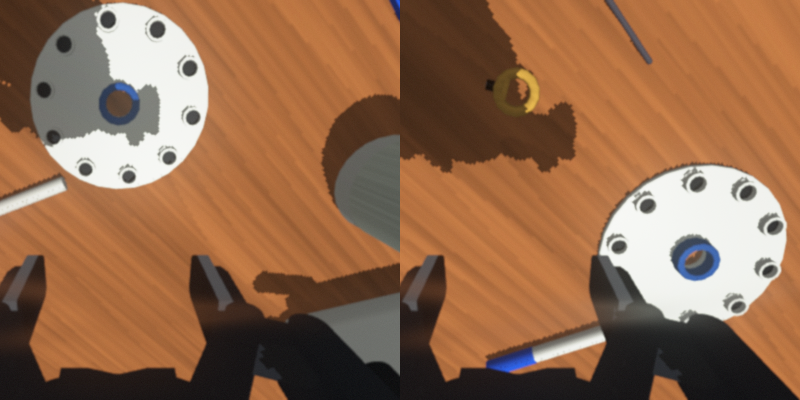

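w5 shows the tray hub at (319,104). w6 shows the hub at (497,255), the collar at (318,92) and its screw at (290,85).

```bash
python3 - <<'E'
from h import *
c5=dict(np.load("pics/w5.npz"));c6=dict(np.load("pics/w6.npz"));s=get_calibration("scene");d=get_calibration("side")
im=cv2.imread("pics/w5.png");h=cv2.cvtColor(im,cv2.COLOR_BGR2HSV)
m=((h[...,0]>100)&(h[...,0]<125)&(h[...,1]>110)).astype(np.uint8);m[:60]=0;m[140:]=0;m[:,:270]=0;m[:,370:]=0
k,_=cv2.findContours(m,0,1);k=max(k,key=cv2.contourArea);e=cv2.fitEllipse(cv2.convexHull(k));print("hub",e,ray(c5,e[0],.018))
print("hub tri",tri(c5,e[0],c6,(497,255)))
im=cv2.imread("pics/w6.png");h=cv2.cvtColor(im,cv2.COLOR_BGR2HSV)
m=((h[...,0]>21)&(h[...,0]<35)&(h[...,1]>100)).astype(np.uint8);m[:50]=0;m[130:]=0;m[:,:280]=0;m[:,360:]=0
k,_=cv2.findContours(m,0,1);k=max(k,key=cv2.contourArea);e=cv2.fitEllipse(cv2.convexHull(k));print("collar",e,ray(c6,e[0],.014))
C=ray(c6,e[0],.012);S=ray(c6,(290,85),.007);v=S-C;print("screw",S,np.linalg.norm(v),np.degrees(np.arctan2(v[1],v[0])))
print("collar tri",tri(c6,e[0],s,(294,208)))
print("wipes",tri(s,(203,288),d,(460,306)), "rack",ray(s,(285,290),.05))
print(get_obs()['position'])
E
```

```text
hub ((318.86700439453125, 101.45176696777344), (36.029170989990234, 37.7192497253418), 45.20257568359375) [ 0.4813419  -0.28800339  0.018     ]
hub tri [ 0.48212947 -0.28817945  0.01048508]Traceback (most recent call last):
  File "<stdin>", line 9, in <module>
ValueError: max() iterable argument is empty
```

```bash
python3 - <<'E'
from h import *
c6=dict(np.load("pics/w6.npz"))
im=cv2.imread("pics/w6.png");h=cv2.cvtColor(im,cv2.COLOR_BGR2HSV);print(h[92,300:338:3].tolist())
C=ray(c6,(317.5,91.5),.014);S=ray(c6,(290,85),.007);v=S-C;print("collar",C,"screw",S,np.linalg.norm(v),np.degrees(np.arctan2(v[1],v[0])))
R=down(-45);T=[.4815,-.2878]
p=get_obs()['position'];line_to([p[0],p[1],.12]);set_gripper(.050,40);move_to([*T,.06],R)
r=line_to([*T,-.004],vel=.05,force_limit=3);o=get_obs();print(r,o['position'],o['ft_force'].round(1))
z=o['position'][2];line_to([*T,z+.003],vel=.05);set_gripper(0,40);o=get_obs();print(o['finger_gap'],o['position'],o['ft_force'].round(1))
zg=o['position'][2];np.save("zg.npy",zg)
line_to([*T,.21],vel=.2);o=get_obs();print(o['finger_gap'],o['clock'],o['ft_force'].round(1))
c,im=shot("w7")
A=[.4970,.2010];
move_to([*A,.19],R);
r=line_to([*A,zg+.11],vel=.06,force_limit=8);print(r)
if not r:
    r=line_to([*A,zg+.083],vel=.04,force_limit=6);o=get_obs();print(r,o['position'],o['position'][2]-zg,o['ft_force'].round(1),o['clock'])
E
```

```text
[[18, 168, 91], [19, 172, 98], [17, 164, 95], [12, 160, 83], [12, 157, 81], [12, 165, 82], [12, 166, 112], [12, 164, 176], [13, 167, 153], [12, 166, 83], [19, 171, 151], [20, 169, 213], [20, 170, 216]]
collar [ 0.46957644 -0.10051604  0.014     ] screw [ 0.45929147 -0.08444135  0.007     ] 0.02032673759819449 122.61209874495891
True [ 0.48129892 -0.28777842  0.00312273] [-2.5  2.3 10. ]
0.03227747742265583 [ 0.48149367 -0.28781761  0.00624745] [-0.7  1.2  4.9]
0.03225280141946844 19.9667 [ 0.1  0.1 -3. ]
False
True [0.49686404 0.20108851 0.09522845] 0.08898099631961714 [ 0.  -0.2  5.6] 23.7167
```

Tray seated exactly 89 mm above where it was gripped. Releasing it and looking at the spindle end.

```bash
python3 - <<'E'
from h import *
R=down(-45);A=np.array([.4970,.2010])
set_gripper(.052);line_to([*A,.17],vel=.2);sleep(.1)
q=np.array([*A,0])-.082*R[:,0];q[2]=.155;line_to(q,R);c,a=shot("w8")
print(get_obs()['clock'],proj(c,np.r_[A,.137]),proj(c,np.r_[A,.107]),[proj(c,np.r_[A+.008*np.array([np.cos(t),np.sin(t)]),.137]).round(1).tolist() for t in np.radians([0,90,167])])
cv2.imwrite("pics/w8v.png",np.hstack([cv2.resize(a[30:130,265:365],(400,400),interpolation=cv2.INTER_CUBIC),cv2.resize(a,(400,400))])[:,:,::-1])
E
```

```text
25.4583 [318.2175504  88.579697 ] [318.16034525  88.32269758] [[330.6, 75.5], [305.8, 75.5], [303.6, 98.2]]
```

View pics/w8v.png

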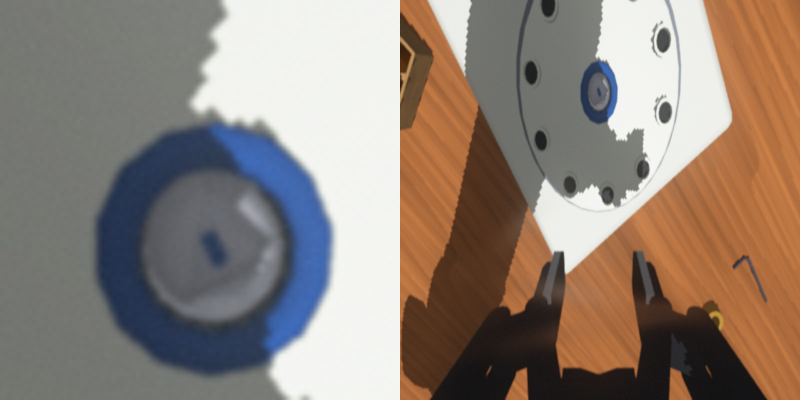

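The tray is seated. The mark and the D's chord show the flat facing down-right in the image, world angle about -108°. Front is 167°, so I turn -85°. Jaws start at 72°; a gap near 13 mm confirms the flat.

```bash
python3 - <<'E'
from h import *
A=np.array([.4967,.2005])
p=get_obs()['position'];line_to([*p[:2],.19],vel=.2);set_gripper(.04,30)
move_to([*A,.19],down(72));print(get_obs()['q'].round(0))
line_to([*A,.113],vel=.1,force_limit=8)
def st(t):
    o=get_obs();R=o['tool_rot'];f=o['ft_force'];print(t,"gap %.4f"%o['finger_gap'],"pos",o['position'].round(4),"f tool",(R.T@f).round(1),"tq %.3f"%o['ft_torque'][2],"clk",o['clock'])
st("open");set_gripper(0,30);sleep(.2);st("shut")
for a in (78,66,72): line_to([*A,.113],down(a),vel=.05);sleep(.1);st(a)
E
```

```text
[-80.  15.  62. 103. -14.  70.  58.]
open gap 0.0403 pos [0.4971 0.2006 0.1135] f tool [-0.5 -0.3  0.5] tq 0.021 clk 28.95
shut gap 0.0114 pos [0.4974 0.2018 0.1138] f tool [ 0.2  6.  -2.8] tq 0.013 clk 29.5083
78 gap 0.0123 pos [0.4973 0.202  0.1138] f tool [-0.4  5.6 -2.6] tq 0.080 clk 29.8667
66 gap 0.0117 pos [0.4975 0.2017 0.1138] f tool [-0.2  6.2 -3.2] tq -0.033 clk 30.325
72 gap 0.0119 pos [0.4974 0.2018 0.1138] f tool [-0.4  6.1 -4. ] tq 0.038 clk 30.6833
```

Gap reads 11.4 mm, and the readout runs about 1.6 mm low on known sizes, so that is 13 mm: the flat is between the pads. Turning to the front.

```bash
python3 - <<'E'
from h import *
A=np.array([.4969,.2004])
def st(t):
    o=get_obs();R=o['tool_rot'];f=o['ft_force'];print(t,"gap %.4f"%o['finger_gap'],"pos",o['position'].round(4),"jaw %.1f"%np.degrees(np.arctan2(R[1,1],R[0,1])),"f tool",(R.T@f).round(1),"tq %.3f"%o['ft_torque'][2],"clk",o['clock'])
for a in list(range(62,-14,-10))+[-13]:
    t=np.radians(a);line_to([*(A+.0015*np.array([np.cos(t),np.sin(t)])),.113],down(a),vel=.03)
    if a%20==2 or a==-13: st(a)
sleep(.4);st("end")
set_gripper(.04);line_to([*A,.17],vel=.2)
R=down(-13);q=np.array([*A,0])-.082*R[:,0];q[2]=.155;line_to(q,R);c,a=shot("w9")
print(get_obs()['clock'],proj(c,np.r_[A,.137]),proj(c,np.r_[A,.107]))
cv2.imwrite("pics/w9v.png",np.hstack([cv2.resize(a[30:130,265:365],(400,400),interpolation=cv2.INTER_CUBIC),cv2.resize(a,(400,400))])[:,:,::-1])
E
```

```text
62 gap 0.0120 pos [0.4976 0.2017 0.1137] jaw 62.1 f tool [  4.6  -1.4 -10.9] tq -0.098 clk 31.0083
42 gap 0.0120 pos [0.4978 0.2012 0.1137] jaw 42.1 f tool [  3.3  -4.6 -12.5] tq -0.044 clk 31.6583
22 gap 0.0120 pos [0.4978 0.2006 0.1137] jaw 22.1 f tool [  1.   -7.5 -14. ] tq -0.094 clk 32.3083
2 gap 0.0121 pos [0.4977 0.2001 0.1137] jaw 2.1 f tool [ -0.8  -8.7 -15.9] tq -0.086 clk 32.9583
-13 gap 0.0122 pos [0.4974 0.1998 0.1137] jaw -12.9 f tool [ -1.8  -9.6 -17. ] tq -0.065 clk 33.5333
end gap 0.0121 pos [0.4974 0.1998 0.1137] jaw -12.9 f tool [ -3.5  -9.1 -17. ] tq -0.067 clk 33.9333
35.5083 [317.61003361  89.30728884] [317.61768319  88.93157649]
```

View pics/w9v.png

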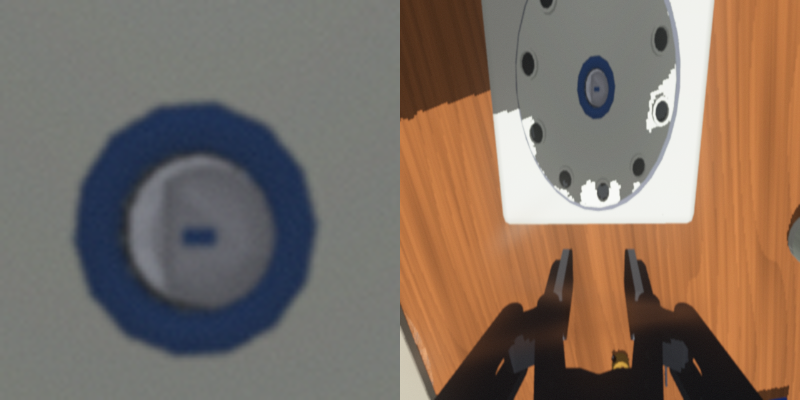

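The mark and flat point left in the image, which is sampler -x, and the housing edges are square to the view, so the flat is to the front. Axis refined to (0.4961,0.2008). Now the collar.

```bash
python3 - <<'E'
from h import *
a=32.6;R=down(a);C=[.4696,-.1005]
p=get_obs()['position'];line_to([*p[:2],.2],vel=.2)
q=np.array([*C,0])-.08*R[:,0];q[2]=.10
set_gripper(.05,40);move_to([.45,.0,.2],R);move_to(q,R);c,im1=shot("w10")
line_to([*C,.08],R);line_to([*C,.04],vel=.1)
r=line_to([*C,-.008],vel=.04,force_limit=3);o=get_obs();print(r,o['position'],o['ft_force'].round(1))
z=o['position'][2];line_to([*C,z+.004],vel=.04);set_gripper(0,40);o=get_obs();print(o['finger_gap'],o['position'],o['ft_force'].round(1));np.save("zc.npy",o['position'][2])
line_to([*C,.15],vel=.15);sleep(.1);c2,im2=shot("w11");o=get_obs();print(o['finger_gap'],o['clock'],o['q'].round(0),proj(c,np.r_[C,.014]),proj(c2,o['position']+[0,0,.015]))
cv2.imwrite("pics/w1011.png",np.hstack([cv2.resize(im1[40:160,260:380],(400,400),interpolation=cv2.INTER_CUBIC),cv2.resize(im2[200:360,240:400],(400,400),interpolation=cv2.INTER_CUBIC)])[:,:,::-1])
E
```

```text
True [ 0.46937767 -0.10054946 -0.00292059] [-3.  -0.3  9.8]
0.03005302280469221 [ 0.4695506  -0.10044891  0.0011636 ] [-1.9 -0.2  4.8]
0.0292157042099986 42.2167 [-51.   6.  61. 113.  -5.  64.  45.] [315.94264537  91.19997245] [317.07765454 281.62656997]
```

View pics/w1011.png

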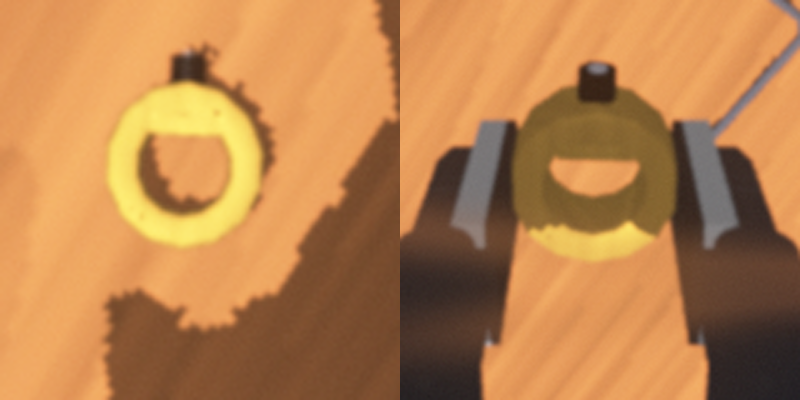

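The collar is held with the screw exactly along tool +x. I fit its offset in the hand from its outline: top edge at row 234.8, bottom edge at 304.

```bash
python3 - <<'E'
from h import *
c=dict(np.load("pics/w11.npz"));o=get_obs();p=o['position'];R=o['tool_rot'];zc=float(np.load("zc.npy"));zb=p[2]-zc
c10=dict(np.load("pics/w10.npz"));print("pregrasp collar",ray(c10,(316.1,88.9),.014),"tool x",R[:,0].round(3))
t=np.radians(np.arange(0,360,5))
for off in (-.004,-.002,0,.002,.004):
    P_=[]
    for z in (zb,zb+.014):
        P_+= [proj(c,np.r_[(p+off*R[:,0]+.016*(np.cos(k)*R[:,0]+np.sin(k)*R[:,1]))[:2],z]) for k in t]
    P_=np.array(P_);s=proj(c,np.r_[(p+(off+.021)*R[:,0])[:2],zb+.007]);sf=proj(c,np.r_[(p+(off+.0062)*R[:,0])[:2],zb+.014])
    print(off,"rows",P_[:,1].min().round(1),P_[:,1].max().round(1),"cols",P_[:,0].min().round(1),P_[:,0].max().round(1),"screw",s.round(1),"boreflat top",sf.round(1))
E
```

```text
pregrasp collar [ 0.46891219 -0.099231    0.014     ] tool x [-0.539  0.843  0.001]
-0.004 rows 241.1 315.9 cols 282.0 352.3 screw [317.1 238. ] boreflat top [317.1 274.7]
-0.002 rows 237.3 312.3 cols 281.8 352.4 screw [317.1 233.9] boreflat top [317.1 270.8]
0 rows 233.5 308.8 cols 281.6 352.6 screw [317.1 229.9] boreflat top [317.1 266.8]
0.002 rows 229.6 305.1 cols 281.5 352.7 screw [317.1 225.8] boreflat top [317.1 262.9]
0.004 rows 225.7 301.5 cols 281.3 352.9 screw [317.1 221.7] boreflat top [317.1 258.8]
```

Collar offset is about +1.2 mm along tool x; I compensate for that and insert it.

```bash
python3 - <<'E'
from h import *
zc=float(np.load("zc.npy"));R=down(77);A=np.array([.4973,.2005])
def st(t):
    o=get_obs();print(t,"gap %.4f"%o['finger_gap'],"pos",o['position'].round(4),"zcol %.4f"%(o['position'][2]-zc),"f",o['ft_force'].round(1),"tq",o['ft_torque'].round(2),"clk",round(o['clock'],2));return o
line_to([.4696,-.1005,.2],vel=.2);move_to([*A,.19],R);line_to([*A,.145],vel=.1);st("above")
r=line_to([*A,.100],vel=.03,force_limit=12);o=st(r)
sleep(.3);st("hold");print(o['q'].round(0))
E
```

```text
above gap 0.0296 pos [0.4976 0.2001 0.1453] zcol 0.1442 f [ 0.2 -0.3 -0.2] tq [-0.04 -0.06  0.05] clk 44.38
True gap 0.0298 pos [0.4972 0.2005 0.1081] zcol 0.1070 f [-1.2 -0.3  7.6] tq [-0.2   0.49 -0.01] clk 45.5
hold gap 0.0296 pos [0.4972 0.2004 0.1081] zcol 0.1070 f [-2.1 -1.1  8.4] tq [-0.17  0.48  0.04] clk 45.8
[-68.  18.  49. 108. -16.  61.  64.]
```

Collar bottom stopped at 0.1070, exactly hub height (0.081+0.026). Now pressing more firmly and checking with a last picture.

```bash
python3 - <<'E'
from h import *
zc=float(np.load("zc.npy"))
o=get_obs();p=o['position']
line_to([p[0],p[1],p[2]-.006],vel=.01,force_limit=9);sleep(.5);o=get_obs();print(o['position'].round(4),o['position'][2]-zc,o['ft_force'].round(1),o['ft_torque'].round(2),o['finger_gap'],o['clock'])
R=o['tool_rot'];print("jaw",np.degrees(np.arctan2(R[1,1],R[0,1])))
c,im=shot("w12b");sc=read_camera("side")
cv2.imwrite("pics/fin.png",np.hstack([cv2.resize(im[150:390,200:440],(400,400),interpolation=2),cv2.resize(sc[120:240,190:310],(400,400),interpolation=2)])[:,:,::-1])
E
```

```text
[0.4972 0.2004 0.1081] 0.10697664325935877 [-1.6 -1.   6.8] [-0.18  0.38 -0.03] 0.029834889228212865 46.525
jaw 76.99629723275558
```

View pics/fin.png

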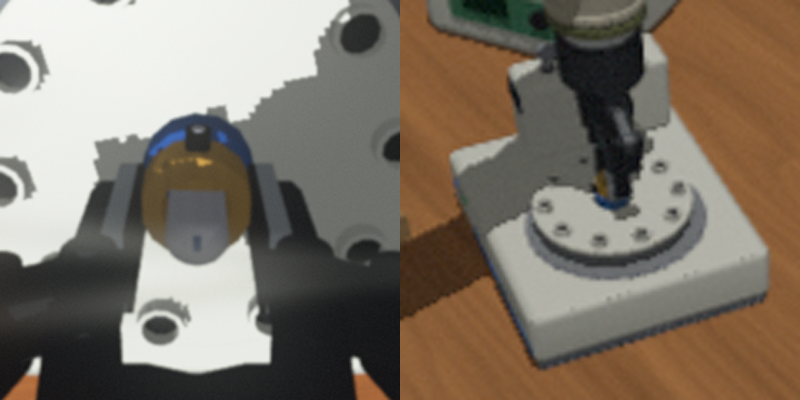

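Seated on the hub, screw on the flat side, shaft through the bore. Press is about 7 N; I deepen it a little and hand in.

```bash
python3 - <<'E'
from h import *
zc=float(np.load("zc.npy"));p=get_obs()['position']
for d in (.002,.004,.006):
    line_to([.4972,.2004,p[2]-d],vel=.01);sleep(.4);o=get_obs();f=o['ft_force'];print(d,f.round(1),(o['position'][2]-zc).round(4),round(o['finger_gap'],4),o['clock'])
    if f[2]>13: break
sleep(.5);f=get_obs()['ft_force'];print(f.round(1))
if 8<f[2]<60: hand_in();print("handed in",get_obs()['clock'])
E
```

```text
0.002 [-11.6  -3.2  27.4] 0.1068 0.0297 47.3333
[-11.2  -3.5  26.6]
the job is handed in; nothing more can be done
the job is handed in; nothing more can be done
```

The turntable is back together and the job was handed in at about 48 s of the 72 s allowed. The arm is still gripping the collar and pressing it down. `hand_in()` gives no verdict, so what follows is from my own checks.

- **Pad and tray:** The pad looked concentric on the flange in the wrist picture. The tray stopped 89.0 mm above its height on the bench, which is exactly flange plus pad.
- **Spindle:** The fingers read 11.4 mm across the shaft. The readout runs about 1.6 mm low, so that is the 13 mm across the flat. I turned it about 85° and, in the picture afterwards, the flat and blue mark pointed straight out of the front.
- **Collar:** Its underside stopped at 107.0 mm, the expected hub height, with the screw on the flat side. At the end it was pressed with about 27 N and still gripped (gap 29.7 mm).

**Disagreements:**
- My estimates of the spindle position differed by 1–2 mm between views.
- The finger gap rose from 11.4 to about 12.1 mm during the turn, which may mean the flat shifted by a few degrees in the grip.
- The first attempt to press harder left the force at about 7 N, so I commanded the arm 2 mm lower to reach 27 N. That also put about 11 N sideways on the collar.

I did not check the other things on the bench individually, but nothing looked disturbed in the pictures.

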